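# Turn the sample leaf over beneath the counter shelf

### The job

A customer wants to see the other side of the sample leaf that carries the round cabinet knobs. Take that leaf by its steel peg and turn it over beneath its low shelf, like a page, until it lies fully down on the other side, then let go. Leave the leaf with the bar pulls as it is.

Things in the scene. Friction and masses are not known exactly. Their poses are not given: they have to be found in the camera images.
- knob_stand: Fixed white stand, 160 mm deep (x) by 250 mm wide (y), holding the leaf with round knobs. Origin: centre of its underside, on the counter; x points away from the robot (yawed a little), y left, z up. The leaf's hinge axis runs along x, 50 mm above the origin. A shelf on thin posts covers x = -30 to 90 mm, underside 178 mm, top 192 mm up, small stock (to 50 mm high) on its rear half.
- knob_leaf (a joint): Angle of the leaf with three round knobs (30 mm wide): plywood, 160 mm along the hinge, 8 mm thick, outer edge 112 mm from the axis, front edge at stand x = -80 mm. 0: flat on the stand's left (+y), knobs up; pi/2: upright, 16 mm below the shelf; pi: turned over, flat on the right (-y). Hard stops at 0 and pi; starts at 0.03 to 0.6. Stiff hinge (0.22 N m): stays where left; about 5 N at the peg.
- knob_leaf_peg (a point): Mid-point of the knob leaf's handle peg: a round steel rod 12 mm thick, parallel to the hinge, 54 mm long from the leaf's front edge towards the robot, 18 mm collar at its end. At stand x = -107 mm, 95 mm from the hinge axis (it moves on that arc), 27 mm before the leaf's edge, 77 mm before the shelf. Can be pinched from above, fingers closing across it; it then turns between the fingers.
- pull_leaf_peg (a point): The same point on the peg of the other leaf, which carries three bar pulls (56 mm long) in a second stand of the same size and build beside the first. Not to be turned.

How it is judged:
By the outcome, as a careful person would: the job done as asked, in the order asked, and still so for the second after the job is handed in, with the robot touching nothing.
It also fails if it takes over 35 s, if anything falls off the work surface, if the arm or the gripper's body presses on something with over 40 N, if the wrist force passes 120 N, or if a joint passes its speed limit or range.

### The arm

A 6-joint arm with a two-finger parallel gripper is mounted at the origin on the work surface. World frame = base frame: x ahead of the robot, y to its left, z up, the work surface at z = 0. Lengths are in m, angles in rad, forces in N, time in s.
With the tool pointing down it reaches from about 0.275 to 0.75 m from the base axis. Payload 10.2 kg.
Tool frame: the origin (TCP) lies on the centre line of the jaws, within the pads' length; the fingertips stand 8 mm ahead of it and the grasp point (between the pads) lies 11 mm behind it; z points along the fingers, y is the direction in which the jaws open and shut (so a half turn about z gives the same grasp; the last joint's range is limited). The gripper opens to 85 mm and grips with 20 to 120 N. Pads are 22 mm wide; open, the fingers measure 114 mm over their backs; the gripper's body (76 mm by 85 mm) begins 54 mm behind the grasp point. The pads swing forward as they close: fully open they stand 13 mm farther back than shut.
Start: joints at [-1.513, 0.313, 1.498, -0, 1.331, -0.223], TCP at [0.145, -0.504, 0.239] pointing down, gripper open.
Joint ranges: [-2.94, 2.94], [-0.97, 2.17], [0.19, 2.56], [-1.23, 4.37], [0.02, 3.11], [-2.88, 2.88]. Speed limits (rad/s): [2.39, 2.39, 3.01, 3.14, 3.14, 3.14].

### API

Orientations are given as a 3x3 rotation matrix whose columns are the frame's x, y, z axes.
In Python, from rig import manip gives the robot as it stands.
- The arm moves only by the shell command python3 -m inch 'ROWS'. ROWS is JSON, a list of rows, each a list of 5 numbers: the shift along the world's x, y, z in mm, then the turn about the world's z in rad, then the gripper's target within -1 to 1 (shut at 1, half-way at 0, fully open at -1). In form: [[tx, ty, tz, twist, gripper], ...]. A call has 1 to 10 rows; each row is the pose to reach, as a shift and turn from the pose commanded when the call began; what a row does not reach only later rows make up. A row lasts 1/8 s, in which the tool goes at most 62.5 mm and 10.7 degrees, less where a joint would pass 70% of its speed; a pose out of reach is approached as far as the arm can. A call with a gripper value outside its range is refused whole. The fingers move at their own pace and stop on an object; the grip force is fixed at half the most. Time passes only in rows, so rows that repeat a pose let the fingers close. It gives the time, the measured TCP pose, the force and the opening at its end, in the units of the state.
- manip.get_state(): the state, without advancing time (a new reading comes with each control period).
- manip.read_camera(name): name is "scene" or "top"; returns a dict with "pixels" (384x512x3 uint8, red, green, blue), "K" (3x3 intrinsics, pixels), "cam_to_world" (4x4, takes a point from camera to world coordinates). Camera axes: x right, y down, z forward; pixel columns grow to the right and rows downward; lengths in m; the calibration is good to about 2 mm. A picture is of the moment at which its call begins. There is no depth.
- manip.close_job(): hands the job in, once; it reports no verdict.
The state is a dict: "clock": time; "joint_pos": joint angles; "dq": joint speeds; "joint_torque": joint torques, N m; "ee_pos": TCP position; "eef_rot": TCP orientation; "contact_force": force on the tool from outside, world axes, zero at the start; "torque": the same for the moment, N m; "opening": finger opening in m.
Only numpy, scipy, OpenCV 4.12 (cv2) and the standard library are available. Lean on these libraries where they do the work, as an engineer would, in place of code of your own. Each camera call takes 0.05 s, during which the arm holds its last target.

## Working session

There is one attempt and no reset: what is moved stays moved. The work goes in short steps, Python scripts to look and compute and a shell command to move; the robot and the scene stay as the last step left them, time stands still between calls to the robot, and variables do not carry over. Pictures are saved under pics/ and viewed, and the job is handed in when it is done.

```bash
mkdir -p pics; python3 - <<'E'
from rig import manip
import cv2,numpy as np
for n in("scene","top"):
    c=manip.read_camera(n); cv2.imwrite(f"pics/{n}0.png",cv2.resize(c["pixels"][:,:,::-1],(768,576),interpolation=cv2.INTER_CUBIC))
    print(n,c["K"].round(1).tolist(),c["cam_to_world"].round(3).tolist())
s=manip.get_state();print(s["clock"],s["ee_pos"],s["eef_rot"],s["opening"],s["contact_force"])
E
```

```text
scene [[393.4, 0.0, 254.3], [0.0, 393.4, 193.7], [0.0, 0.0, 1.0]] [[-0.693, 0.68, -0.239, 0.763], [0.721, 0.651, -0.238, 0.268], [-0.006, -0.337, -0.942, 0.943], [0.0, 0.0, 0.0, 1.0]]
top [[410.3, 0.0, 253.5], [0.0, 410.3, 190.2], [0.0, 0.0, 1.0]] [[0.028, -0.989, 0.144, 0.428], [-1.0, -0.027, 0.008, 0.034], [-0.004, -0.144, -0.99, 0.865], [0.0, 0.0, 0.0, 1.0]]
0.1 [ 0.14547803 -0.50419435  0.23878996] [[ 9.60824327e-01  2.77158097e-01 -4.91174247e-05]
 [ 2.77157949e-01 -9.60823595e-01  1.22133241e-03]
 [ 2.91308986e-04 -1.18709918e-03 -9.99999253e-01]] 0.0858799601891208 [-0.01524416  0.43553917 -0.46347295]
```

View pics/scene0.png

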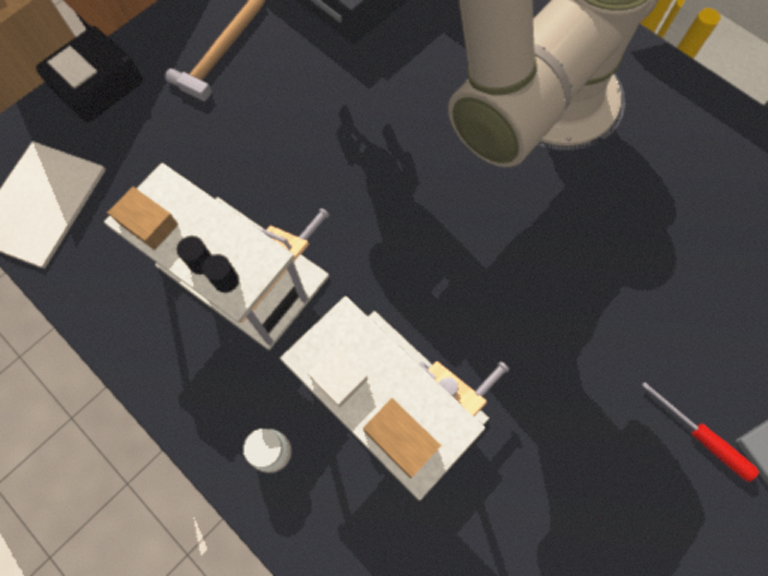

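View pics/top0.png

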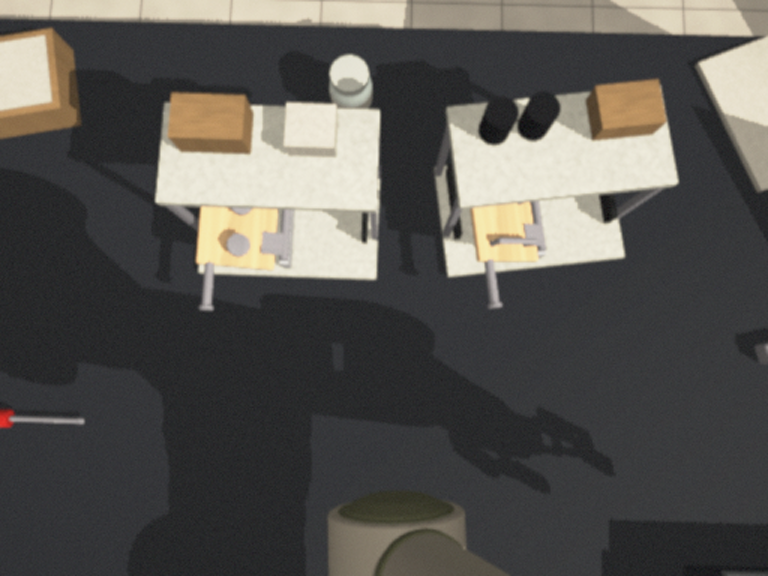

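The top view shows the left stand's leaf with a round knob at about (238,244) and a peg at (207,285). The right stand's leaf has a bar pull at (515,240). I'll enlarge both to confirm.

```bash
python3 - <<'E'
from rig import manip
import cv2,numpy as np
a=manip.read_camera("top")["pixels"][:,:,::-1]; b=manip.read_camera("scene")["pixels"][:,:,::-1]
cv2.imwrite("pics/ctop.png",cv2.resize(a[120:220,100:260],None,fx=5,fy=5,interpolation=cv2.INTER_CUBIC))
cv2.imwrite("pics/cscene.png",cv2.resize(b[190:340,180:350],None,fx=4,fy=4,interpolation=cv2.INTER_CUBIC))
cv2.imwrite("pics/ctop2.png",cv2.resize(a[120:220,280:440],None,fx=5,fy=5,interpolation=cv2.INTER_CUBIC))
E
```

```text
(no output)
```

View pics/ctop.png

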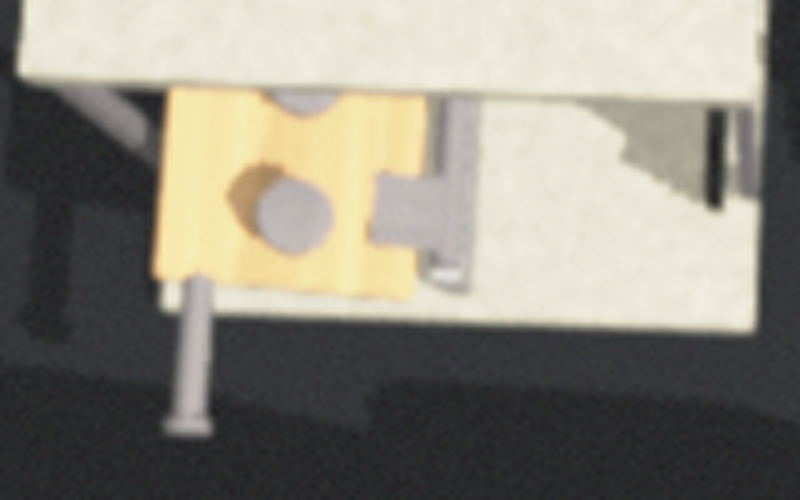

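View pics/cscene.png

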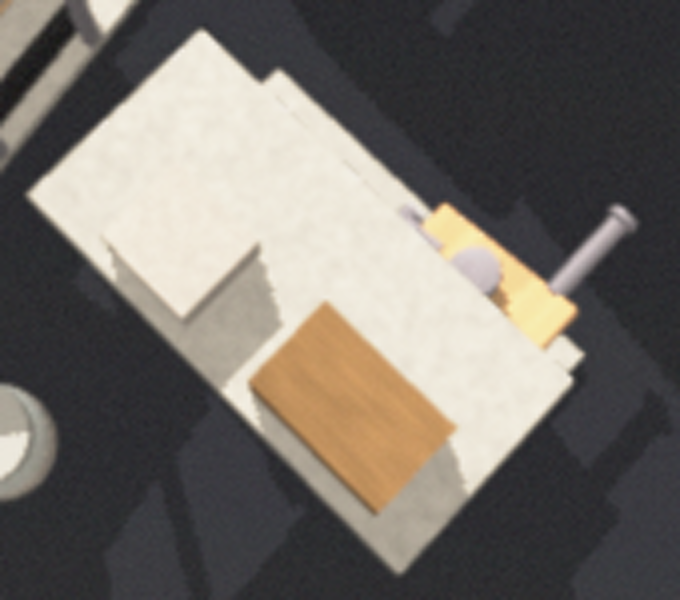

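View pics/ctop2.png

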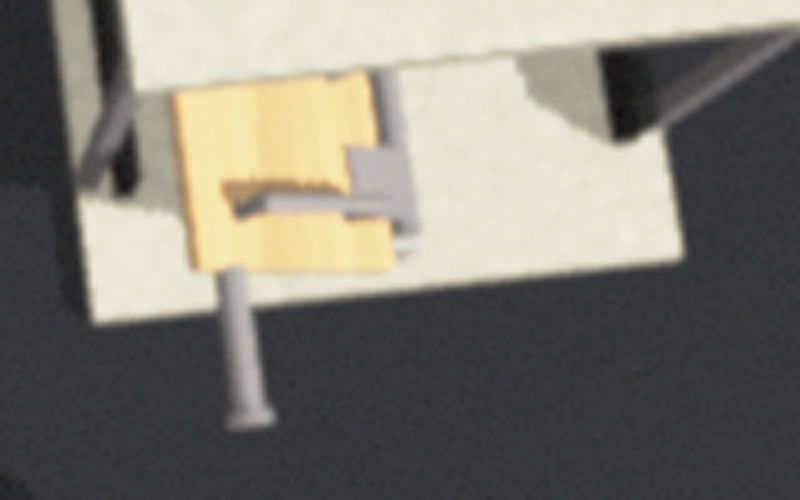

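Confirmed: the left stand has the round knobs and the right one has the bar pull. In the ctop crop the peg root is at (197,280) and the collar end at (188,430). In cscene they are at (563,288) and (622,213). The shelf corners are visible in both.

```bash
cat > h.py <<'E'
from rig import manip
import numpy as np
C={n:manip.read_camera(n) for n in("top","scene")}
def ray(n,p):
    c=C[n];d=np.linalg.inv(c["K"])@[p[0],p[1],1];T=c["cam_to_world"];return T[:3,3],T[:3,:3]@d
def onz(n,p,z):
    o,d=ray(n,p);return o+d*(z-o[2])/d[2]
def tri(a,b):
    A=[];B=[]
    for n,p in(("top",a),("scene",b)):
        o,d=ray(n,p);d=d/np.linalg.norm(d);P=np.eye(3)-np.outer(d,d);A.append(P);B.append(P@o)
    x=np.linalg.lstsq(np.vstack(A),np.hstack(B),rcond=None)[0]
    return x,[np.linalg.norm(P@x-b) for P,b in zip(A,B)]
ct=lambda u,v:((u+.5)/5-.5+100,(v+.5)/5-.5+120)
cs=lambda u,v:((u+.5)/4-.5+180,(v+.5)/4-.5+190)
E
python3 - <<'E'
from h import *
np.set_printoptions(precision=4,suppress=True)
print("root",*tri(ct(197,280),cs(563,288)));print("collar",*tri(ct(188,428),cs(622,214)))
c={}
for k,p,v in(("FL",(572,380),(-30,125)),("FR",(200,30),(-30,-125)),("BL",(400,573),(90,125)),("BR",(28,195),(90,-125))):
    w=onz("scene",cs(*p),.192);c[k]=(w,v);print(k,w)
for k,p in(("FL",(18,78)),("FR",(755,103))):print("top",k,onz("top",ct(*p),.192))
W=np.array([c[k][0][:2] for k in c]);V=np.array([c[k][1] for k in c])/1e3
Wc=W-W.mean(0);Vc=V-V.mean(0)
th=np.arctan2((Vc[:,0]*Wc[:,1]-Vc[:,1]*Wc[:,0]).sum(),(Vc*Wc).sum())
R=np.array([[np.cos(th),-np.sin(th)],[np.sin(th),np.cos(th)]]);o=W.mean(0)-R@V.mean(0)
print("yaw",th,"origin",o,"res",W-(V@R.T+o))
for a in(0.,.1,.2,.3,.4,.5,.6):
  print(a,R@[-.107,.095*np.cos(a)]+o,.05+.095*np.sin(a))
E
```

```text
root [0.5619 0.2626 0.0901] [np.float64(0.0019178827891260892), np.float64(0.0019178827891257611)]
collar [0.5063 0.2612 0.0871] [np.float64(0.0002725682449084844), np.float64(0.0002725682449089697)]
FL [0.6147 0.2957 0.192 ]
FR [0.6127 0.0473 0.192 ]
BL [0.733  0.2953 0.192 ]
BR [0.7308 0.047  0.192 ]
top FL [0.613  0.2966 0.192 ]
top FR [0.611  0.0468 0.192 ]
yaw -0.007428806335661964 origin [0.6428 0.1715] res [[ 0.001  -0.0011]
 [ 0.0008  0.0005]
 [-0.0007 -0.0005]
 [-0.0011  0.0011]]
0.0 [0.5365 0.2673] 0.05
0.1 [0.5365 0.2669] 0.05948417458144868
0.2 [0.5365 0.2654] 0.06887358642553082
0.3 [0.5365 0.2631] 0.07807441963282725
0.4 [0.5364 0.2598] 0.0869947425193218
0.5 [0.5364 0.2557] 0.09554542616739929
0.6 [0.5364 0.2507] 0.10364103497252836
```

The measurements agree. The peg mid-point is at about (0.536, 0.260, 0.088), which puts the leaf at about 0.4 rad. The stand yaw is about -0.007 and the hinge is at y = 0.171. The straight line to above the peg stays clear of the pull stand and at least 0.36 m from the base axis.

```bash
python3 -m inch '[[35,69,0,-0.05,-1],[80,156,0,-0.12,-1],[108,212,0,-0.18,-1],[136,267,0,-0.24,-1],[164,322,0,-0.285,-1],[192,376,0,-0.285,-1],[220,431,0,-0.285,-1],[248,486,0,-0.285,-1],[276,541,0,-0.285,-1],[304,596,0,-0.285,-1]]'
```

```text
clock: 1.55
ee_pos: [0.4301, 0.0544, 0.2395]
eef_rot: [[1.0, -0.004, 0.001], [-0.004, -1.0, -0.0], [0.001, 0.0, -1.0]]
contact_force: [1.5, -0.9, 0.1]
opening: 0.0855
```

```bash
python3 -m inch '[[28,55,0,0,-1],[56,110,0,0,-1],[86,168,0,0,-1],[86,168,0,0,-1],[86,168,-40,0,-1],[86,168,-40,0,-1]]'; python3 - <<'E'
from rig import manip
import cv2
b=manip.read_camera("scene")["pixels"][:,:,::-1]
cv2.imwrite("pics/s2.png",cv2.resize(b[150:340,180:400],None,fx=3,fy=3,interpolation=cv2.INTER_CUBIC))
b=manip.read_camera("top")["pixels"][:,:,::-1]
cv2.imwrite("pics/t2.png",cv2.resize(b[100:290,60:280],None,fx=3,fy=3,interpolation=cv2.INTER_CUBIC))
E
```

```text
clock: 2.3
ee_pos: [0.5141, 0.2194, 0.1972]
eef_rot: [[1.0, -0.005, -0.005], [-0.005, -1.0, -0.001], [-0.005, 0.001, -1.0]]
contact_force: [-0.8, 0.5, -0.4]
opening: 0.0853
```

View pics/s2.png

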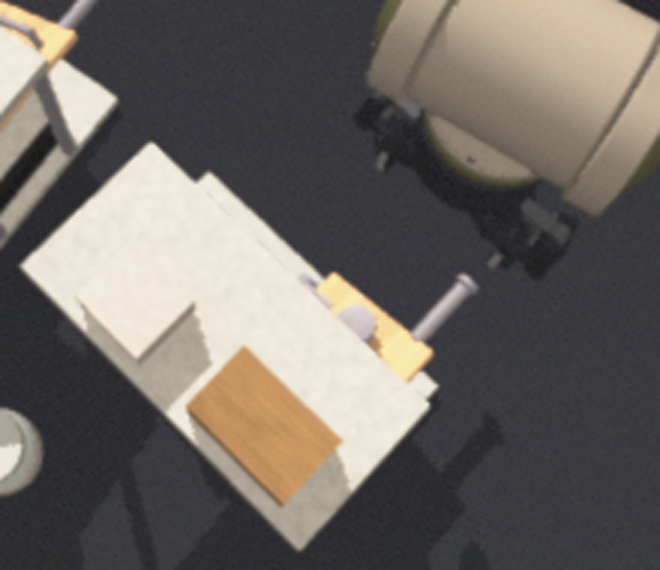

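View pics/t2.png

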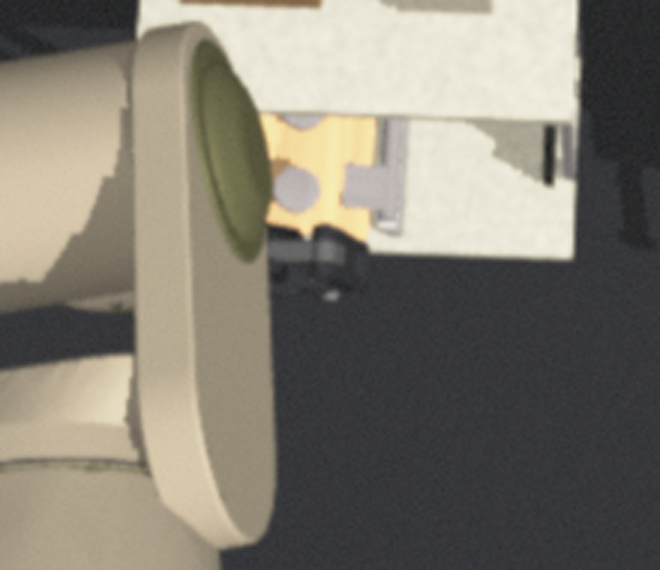

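Both pictures show the open gripper short of the peg, towards the robot, with the peg still free at s2 (440,310). I'll close the remaining offset.

```bash
python3 -m inch '[[0,0,0,0,-1]]'
```

```text
clock: 2.52
ee_pos: [0.516, 0.22, 0.201]
eef_rot: [[1.0, -0.005, 0.003], [-0.005, -1.0, 0.0], [0.003, -0.0, -1.0]]
contact_force: [-0.4, -0.1, -0.0]
opening: 0.0853
```

```bash
python3 -m inch '[[20,40,0,0,-1],[20,40,0,0,-1],[20,40,-40,0,-1],[20,40,-80,0,-1],[20,40,-80,0,-1]]'; python3 - <<'E'
from rig import manip
import cv2
b=manip.read_camera("scene")["pixels"][:,:,::-1]
cv2.imwrite("pics/s3.png",cv2.resize(b[190:310,260:400],None,fx=4,fy=4,interpolation=cv2.INTER_CUBIC))
E
```

```text
clock: 3.15
ee_pos: [0.5343, 0.2594, 0.1178]
eef_rot: [[1.0, -0.005, -0.004], [-0.005, -1.0, -0.001], [-0.004, 0.001, -1.0]]
contact_force: [-0.1, -0.3, 0.8]
opening: 0.0855
```

View pics/s3.png

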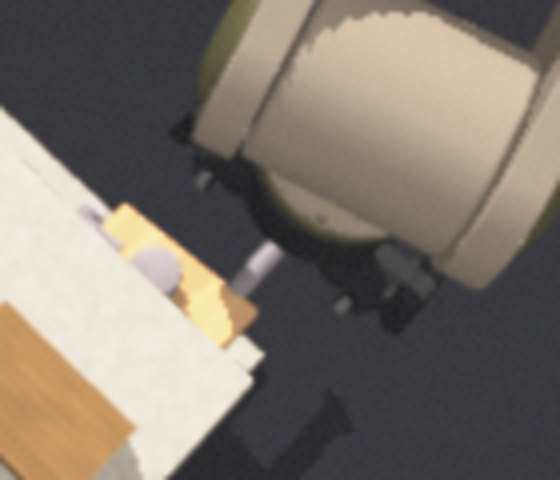

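The peg at (260,265) enters midway between the fingers, which are at (205,180) and (345,300). Now I'll go down and close.

```bash
python3 -m inch '[[2,1,-22,0,-1],[2,1,-42,0,-1],[2,1,-44,0,-1],[2,1,-44,0,1],[2,1,-44,0,1],[2,1,-44,0,1],[2,1,-44,0,1],[2,1,-44,0,1]]'
```

```text
clock: 4.2
ee_pos: [0.5376, 0.2625, 0.0758]
eef_rot: [[1.0, -0.004, 0.001], [-0.004, -1.0, 0.002], [0.001, -0.002, -1.0]]
contact_force: [-0.5, 6.2, 1.9]
opening: 0.0097
```

```bash
python3 -m inch '[[0,0,0,0,1]]'; python3 - <<'E'
from rig import manip
import cv2
b=manip.read_camera("scene")["pixels"][:,:,::-1]
cv2.imwrite("pics/s4.png",cv2.resize(b[190:310,260:400],None,fx=5,fy=5,interpolation=cv2.INTER_CUBIC))
b=manip.read_camera("top")["pixels"][:,:,::-1]
cv2.imwrite("pics/t4.png",cv2.resize(b[120:220,80:240],None,fx=5,fy=5,interpolation=cv2.INTER_CUBIC))
E
```

```text
clock: 4.32
ee_pos: [0.5376, 0.2625, 0.0758]
eef_rot: [[1.0, -0.004, 0.001], [-0.004, -1.0, 0.002], [0.001, -0.002, -1.0]]
contact_force: [0.1, 5.7, 1.9]
opening: 0.0098
```

View pics/s4.png

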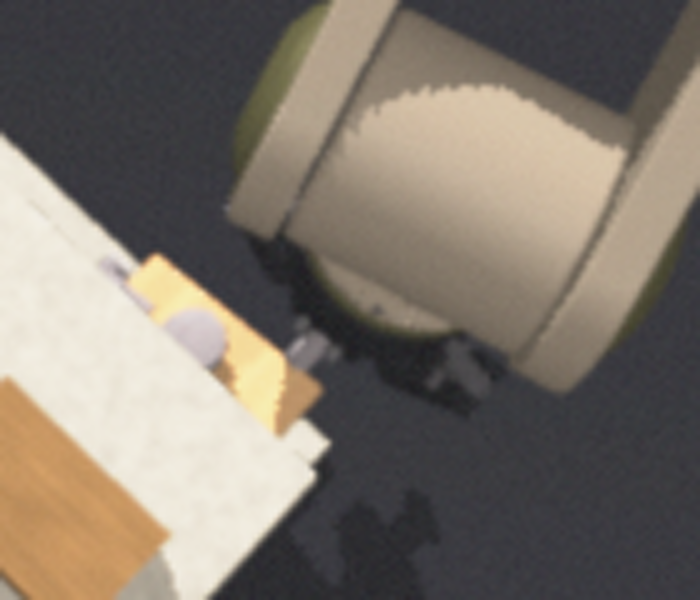

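View pics/t4.png

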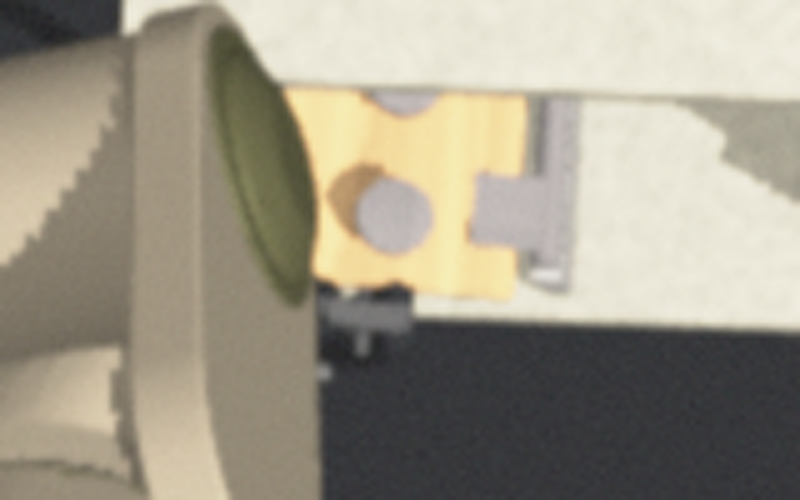

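The fingers hold the peg: the opening stopped at about 10 mm and the side force is 6 N. I'll start the arc with a short stretch and watch the force.

```bash
python3 -m inch '[[0,-4,9,0,1],[0,-9,17,0,1],[0,-14,25,0,1],[0,-20,32,0,1],[0,-27,38,0,1],[0,-27,38,0,1]]'
```

```text
clock: 5.18
ee_pos: [0.5374, 0.2379, 0.1161]
eef_rot: [[1.0, -0.004, 0.003], [-0.004, -1.0, 0.007], [0.003, -0.008, -1.0]]
contact_force: [-7.0, 17.0, 16.6]
opening: 0.0093
```

The outward force means my arc was too tight. Refitting with the measured points puts the leaf at about 0.80 rad now. The TCP circle's centre is at y 0.1717, z 0.0477, which agrees with the hinge found from the camera, and the peg sits about 2 mm behind the TCP. I'll continue on the refitted arc.

```bash
python3 -m inch '[[0,-4,9,0,1],[0,-11,14,0,1],[0,-20,19,0,1],[0,-28,23,0,1],[0,-37,26,0,1],[0,-47,28,0,1],[0,-56,29,0,1],[0,-56,29,0,1]]';  python3 - <<'E'
from rig import manip
import cv2
b=manip.read_camera("scene")["pixels"][:,:,::-1]
cv2.imwrite("pics/s5.png",cv2.resize(b[170:310,220:400],None,fx=4,fy=4,interpolation=cv2.INTER_CUBIC))
E
```

```text
clock: 6.18
ee_pos: [0.5372, 0.1789, 0.1445]
eef_rot: [[1.0, -0.005, 0.001], [-0.005, -1.0, 0.002], [0.001, -0.002, -1.0]]
contact_force: [-9.1, 3.6, 16.0]
opening: 0.0091
```

View pics/s5.png

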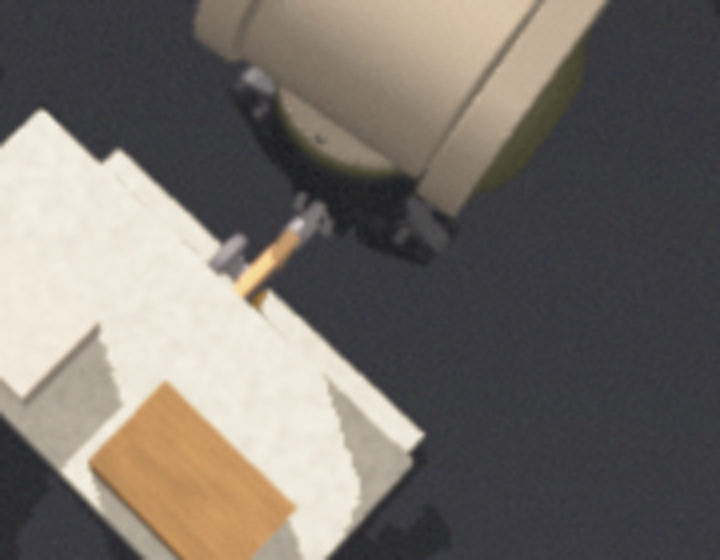

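The leaf is almost upright in s5: its edge is seen from above at (265,265), and the peg is still in the fingers. I'll carry on down the far side, 2 mm higher and 1 mm back in x to relieve the forces.

```bash
python3 -m inch '[[-1,-10,2,0,1],[-1,-19,1,0,1],[-1,-28,0,0,1],[-1,-38,-3,0,1],[-1,-46,-7,0,1],[-1,-55,-11,0,1],[-1,-63,-16,0,1],[-1,-70,-22,0,1],[-1,-77,-29,0,1],[-1,-77,-29,0,1]]'
```

```text
clock: 7.48
ee_pos: [0.5364, 0.1017, 0.1116]
eef_rot: [[1.0, -0.005, -0.001], [-0.005, -1.0, 0.002], [-0.001, -0.002, -1.0]]
contact_force: [17.5, 10.8, -13.0]
opening: 0.0094
```

```bash
python3 -m inch '[[1,-6,-9,0,1],[1,-11,-16,0,1],[1,-15,-25,0,1],[1,-19,-34,0,1],[1,-21,-43,0,1],[1,-22,-52,0,1],[1,-22,-52,0,1]]'
```

```text
clock: 8.35
ee_pos: [0.5372, 0.0785, 0.0603]
eef_rot: [[1.0, -0.005, -0.001], [-0.005, -1.0, -0.001], [-0.001, 0.001, -1.0]]
contact_force: [-1.4, -2.7, -3.4]
opening: 0.0094
```

```bash
python3 -m inch '[[0,-1,-6,0,1],[0,-1,-11,0,1],[0,-1,-14,0,1],[0,-1,-15,0,1],[0,-1,-15,0,1]]'
```

```text
clock: 8.98
ee_pos: [0.5374, 0.0778, 0.0476]
eef_rot: [[1.0, -0.004, -0.0], [-0.004, -1.0, -0.001], [-0.0, 0.001, -1.0]]
contact_force: [-8.5, -4.6, 13.8]
opening: 0.0093
```

```bash
python3 -m inch '[[1,-1,-2,0,1],[1,-1,-3,0,1],[1,-1,-3,0,1]]'; python3 - <<'E'
from rig import manip
import cv2
b=manip.read_camera("scene")["pixels"][:,:,::-1]
cv2.imwrite("pics/s6.png",cv2.resize(b[150:310,200:400],None,fx=4,fy=3.7,interpolation=cv2.INTER_CUBIC))
E
```

```text
clock: 9.35
ee_pos: [0.5368, 0.0775, 0.0464]
eef_rot: [[1.0, -0.002, -0.004], [-0.002, -1.0, -0.001], [-0.004, 0.001, -1.0]]
contact_force: [-26.7, -0.4, 41.8]
opening: 0.0088
```

View pics/s6.png

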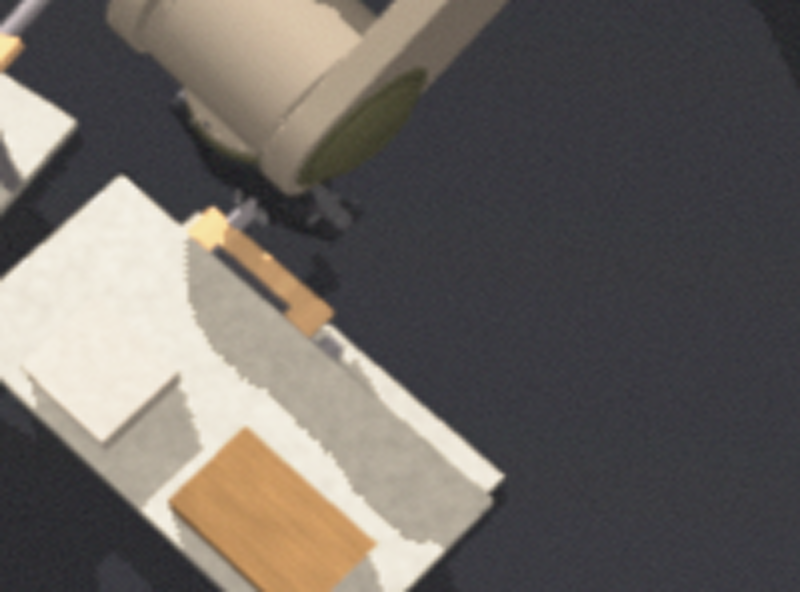

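The leaf is against its stop: the upward force rose to 42 N with no further travel, and s6 shows it lying on the right side. I'll ease the push, open, and lift straight up.

```bash
python3 -m inch '[[-1,1,2,0,1],[-1,1,2,0,-0.3],[-1,1,2,0,-0.3],[-1,1,2,0,-0.3],[-1,1,2,0,-0.3]]' && python3 -m inch '[[0,0,0,0,-0.3],[0,0,30,0,-0.3],[0,0,70,0,-0.3],[0,0,120,0,-0.3],[0,0,160,0,-0.3],[-50,0,190,0,-0.3],[-100,0,190,0,-0.3],[-150,0,190,0,-0.3],[-150,0,190,0,-0.3]]'; python3 - <<'E'
from rig import manip
import cv2
for n in("scene","top"):
    b=manip.read_camera(n)["pixels"][:,:,::-1]
    cv2.imwrite(f"pics/{n}7.png",cv2.resize(b,(768,576),interpolation=cv2.INTER_CUBIC))
E
```

```text
clock: 10.02
ee_pos: [0.5375, 0.0783, 0.0451]
eef_rot: [[1.0, -0.004, -0.0], [-0.004, -1.0, 0.0], [-0.0, -0.0, -1.0]]
contact_force: [0.1, 0.9, -0.6]
opening: 0.0553
clock: 11.15
ee_pos: [0.3853, 0.0786, 0.2356]
eef_rot: [[1.0, -0.004, 0.0], [-0.004, -1.0, 0.0], [0.0, -0.0, -1.0]]
contact_force: [0.9, 0.5, 0.2]
opening: 0.0554
```

View pics/scene7.png

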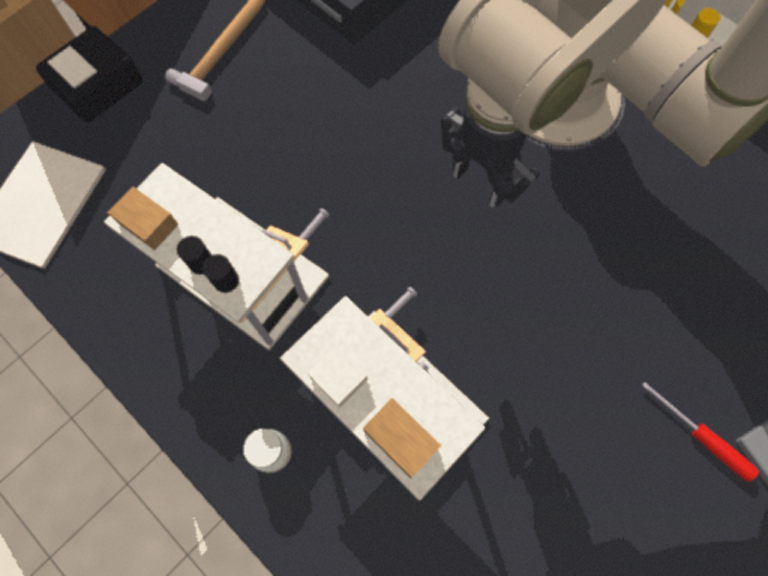

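View pics/top7.png

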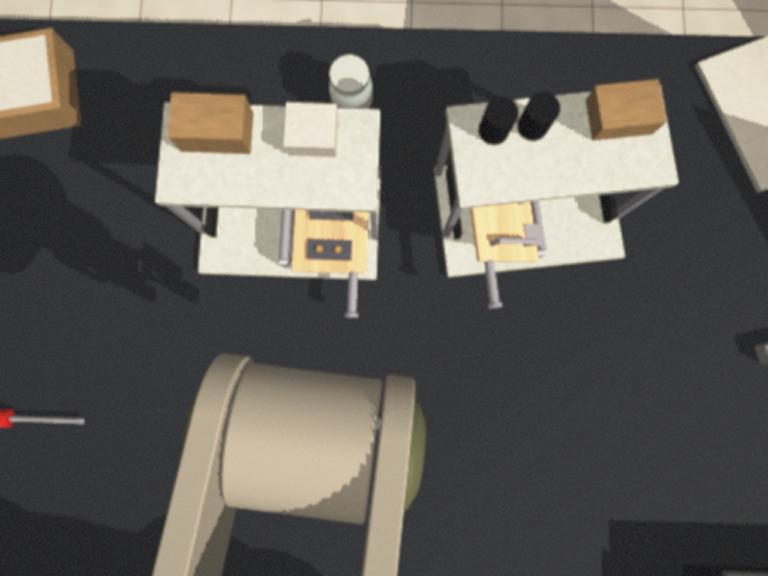

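Both pictures show the leaf turned over, back side up, with its peg at top (352,295) and scene (400,303). The pull leaf's peg at (493,285) hasn't moved. I'll triangulate the peg to check it's fully down.

```bash
python3 - <<'E'
from h import *
import cv2
cv2.imwrite("pics/ft.png",cv2.resize(C["top"]["pixels"][150:225,190:260,::-1],None,fx=8,fy=8,interpolation=cv2.INTER_CUBIC))
cv2.imwrite("pics/fs.png",cv2.resize(C["scene"]["pixels"][185:245,235:305,::-1],None,fx=8,fy=8,interpolation=cv2.INTER_CUBIC))
E
```

```text
(no output)
```

View pics/ft.png

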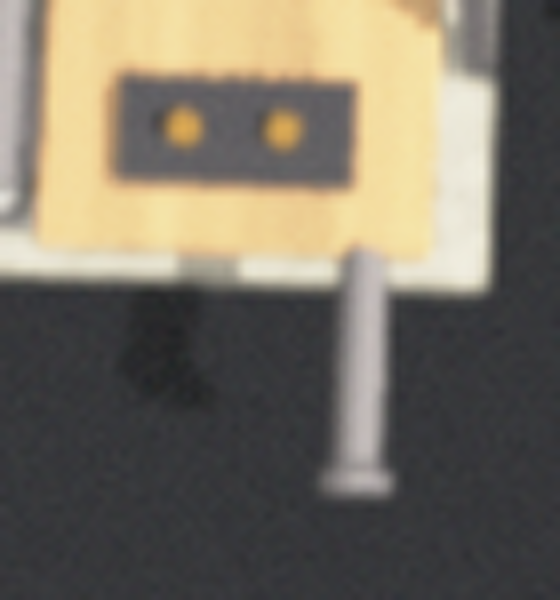

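View pics/fs.png

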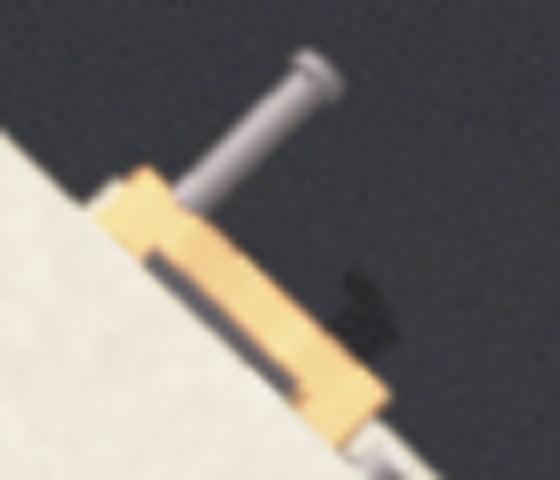

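```bash
python3 - <<'E'
from h import *
t=lambda u,v:((u+.5)/8-.5+190,(v+.5)/8-.5+150)
s=lambda u,v:((u+.5)/8-.5+235,(v+.5)/8-.5+185)
print(tri(t(357,483),s(318,75)),tri(t(366,255),s(194,197)))
E
```

```text
(array([0.50520398, 0.0780959 , 0.05345245]), [np.float64(0.0003343496162890465), np.float64(0.000334349616289128)]) (array([0.56084102, 0.07832008, 0.06053953]), [np.float64(0.001375475713025499), np.float64(0.0013754757130252885)])
```

The collar reads z = 0.053 against 0.050 expected, within the bias I saw before, but that leaves a few hundredths of a radian in doubt. There is plenty of time, so I'll close the fingers and press lightly on the peg from above. Contact should come at a TCP height of about 0.064.

```bash
python3 -m inch '[[50,0,0,0,1],[100,0,0,0,1],[150,-1,-30,0,1],[150,-1,-80,0,1],[150,-1,-130,0,1],[150,-1,-155,0,1],[150,-1,-155,0,1]]' && python3 -m inch '[[0,0,-6,0,1],[0,0,-11,0,1],[0,0,-14,0,1],[0,0,-14,0,1]]'
```

```text
clock: 12.32
ee_pos: [0.5369, 0.0773, 0.0784]
eef_rot: [[1.0, -0.004, -0.004], [-0.004, -1.0, 0.0], [-0.004, -0.0, -1.0]]
contact_force: [0.2, 0.6, 1.0]
opening: 0.0003
clock: 12.82
ee_pos: [0.5375, 0.0773, 0.0664]
eef_rot: [[1.0, -0.004, 0.0], [-0.004, -1.0, 0.0], [0.0, -0.0, -1.0]]
contact_force: [-0.2, -0.1, -0.5]
opening: 0.0003
```

```bash
python3 -m inch '[[0,0,-2,0,1],[0,0,-3,0,1],[0,0,-4,0,1],[0,0,-4,0,1]]'
```

```text
clock: 13.32
ee_pos: [0.5377, 0.0773, 0.0636]
eef_rot: [[1.0, -0.004, 0.001], [-0.004, -1.0, -0.0], [0.001, 0.0, -1.0]]
contact_force: [-4.7, 0.0, 12.7]
opening: 0.0002
```

Contact came at 0.0636 with 12.7 N, well above the hinge friction, and the peg didn't give. That puts the peg centre at z = 0.0496, so the leaf is on its stop. I'll retreat and hand in.

```bash
python3 -m inch '[[0,0,30,0,1],[0,0,80,0,1],[0,0,130,0,1],[-50,0,160,0,1],[-100,0,170,0,1],[-150,0,170,0,1],[-150,0,170,0,1],[-150,0,170,0,1]]'; python3 - <<'E'
from rig import manip
import cv2
b=manip.read_camera("top")["pixels"][:,:,::-1]
cv2.imwrite("pics/t9.png",cv2.resize(b,(768,576),interpolation=cv2.INTER_CUBIC))
E
```

```text
clock: 14.32
ee_pos: [0.3881, 0.0772, 0.2326]
eef_rot: [[1.0, -0.004, 0.001], [-0.004, -1.0, -0.0], [0.001, 0.0, -1.0]]
contact_force: [0.6, 0.1, 0.6]
opening: 0.0003
```

View pics/t9.png

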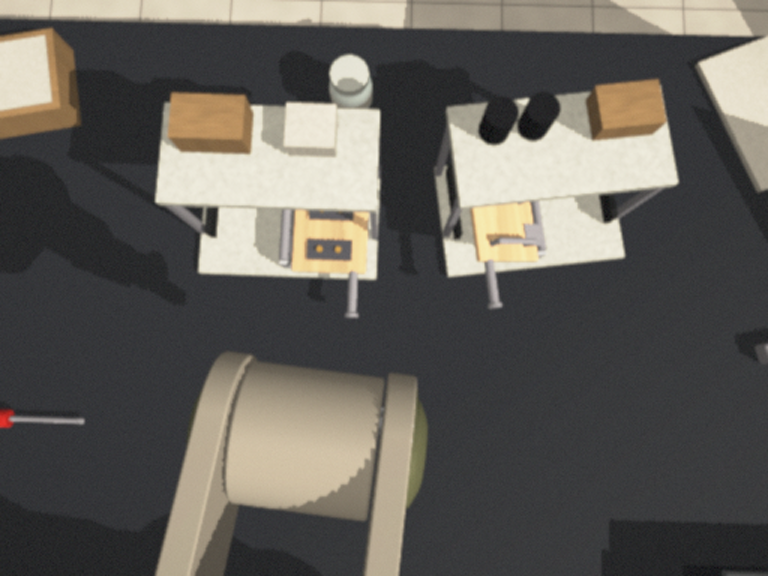

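The leaf lies over with its peg at (352,295), and the shelf stock and the pull leaf (peg at (493,285)) haven't moved.

```bash
python3 -c "from rig import manip; print(manip.close_job())"
```

```text
the job is handed in; nothing more can be done
None
```

I turned the round-knob leaf over by its peg until it lay fully down on the right, let go, and handed the job in at about 14.3 s. The robot was clear of everything, and the leaf with the bar pulls and the shelf stock look unmoved in the last picture.

- **Fully down:** After letting go I pressed lightly on the peg from above with closed fingers. It did not give at 12.7 N, and the contact put the peg's centre at z = 0.0496 m, against 0.050 m when fully down.
- **Disagreement:** The cameras read the collar end of the peg 3.5 mm high (0.0535 m) and the other end about 10 mm high (0.0605 m, a poorer fit). They had also read the peg's height about 9 mm too high before the grasp, so I relied on the contact check.
- **Forces:** My first stretch of the arc was slightly too tight, at about 25 N, and I corrected it. The highest wrist force I read was about 50 N, while pressing the leaf onto its stop, against the 120 N limit.

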